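Pour the last clay pebbles from a spout carton into the planter bowl

TASK

On the mail-room counter, pull the folded pouring spout of the carton well out while the carton stands on the counter, then pick the carton up and tilt it so that all three clay pebbles inside roll out through the spout into the empty brass bowl (not the one with the boxwood ball). Then stand the carton upright on the counter again and let it go.

Things in the scene. Friction and masses are not known exactly. Their poses are not given: they have to be found in the camera images.
- carton_mid (a point): Centre (35 mm above its underside) of the loose cardboard carton with the spout: 110 mm long (x), 56 wide (y), 70 high (z, up), closed top, 0.2 to 0.4 kg. The spout is at its -x end, which faces the robot within 25 degrees. Grip it from above across the 56 mm. An unopened carton of the same size, without spout, stands beside it, 150 mm or more away centre to centre.
- spout (a joint): Spout angle, rad: 0 folded shut, 1.25 fully out (stop). Card panel 50 mm wide, 59 high, on the -x end face, hinged along carton y at its foot, 57 mm in -x from the carton's centre, 3 mm above its underside. Its top swings out and down. Moves easily (under 1 N), stays where left. Fully out it is a chute still rising 18 degrees outward: pebbles roll out when the carton is tilted 30 to 55 degrees.
- spout_pull (a point): Centre of the spout's pull: a brown card bar 10 mm thick, 26 mm long (carton y), on a 26 mm wide tongue above the panel, 87 mm from the hinge and 3.5 mm outside the panel's mid-plane. Folded, it stands 20 mm above the carton's top, just outside its -x end. Pinch its two ends (along carton y) or hook it from behind, and draw it along its arc.
- bowl_rim (a point): Centre of the mouth of the empty brass bowl, 70 mm above the counter: an open, loose bowl (0.6 kg), 160 mm across at the rim. It stands well to the robot's left or right; a like bowl filled by a boxwood ball (140 mm across, top at 160 mm) stands on the opposite side.
- pebble0_center (a point): Centre of the first loose ball-shaped clay pebble, 22 mm across, 15 g. At the start it lies inside the carton, on its floor.
- pebble1_center (a point): Centre of the second pebble, the same.
- pebble2_center (a point): Centre of the third pebble, the same.
Mind the look-alikes: they are no part of the job. Several things look just like the part that bears bowl_rim: the one meant starts farthest to the robot's left. What is shaped like the part that bears carton_mid but blue is not meant.

How it is judged:
On the way, in this order (a step that is already met when the one before it is completed fails the run):
1. the spout is pulled well out (0.8 rad or more) while the carton stands upright (value of joint spout above 0.8 rad and angle between carton_mid's own z axis and vertical below 0.25 rad), for 0.2 s.
2. the carton is tilted by more than 20 degrees, spout out (value of joint spout above 0.6 rad and angle between carton_mid's own z axis and vertical above 0.35 rad), for 0.1 s.
3. all three pebbles lie in the empty bowl (horizontal distance between each of pebble0_center, pebble1_center, pebble2_center and bowl_rim below 0.075 m and z of pebble0_center in the frame of bowl_rim between -0.07 and 0.005 m and z of pebble1_center in the frame of bowl_rim between -0.07 and 0.005 m and z of pebble2_center in the frame of bowl_rim between -0.07 and 0.005 m), for 0.2 s.
At the end, for the whole second after the job is handed in: All three pebbles lie inside the brass bowl (within 75 mm of its axis and below its rim), the bowl stands upright (within 10 degrees), and the carton stands upright (within 10 degrees) on the counter, its centre less than 50 mm above it, at rest (all of step 3 and angle between each of bowl_rim, carton_mid's own z axis and vertical below 0.17 rad and height (world z) of carton_mid below 0.05 m and linear speed of carton below 0.02 m/s); the robot touches nothing.
It also fails if it takes over 72 s, if anything falls off the work surface, if the arm or the gripper's body presses on something with over 40 N, if the wrist force passes 120 N, or if a joint passes its speed limit or range.

ROBOT

A 7-joint arm with a two-finger parallel gripper is mounted at the origin on the work surface. World frame = base frame: x ahead of the robot, y to its left, z up, the work surface at z = 0. Lengths are in m, angles in rad, forces in N, time in s.
With the tool pointing down it reaches from about 0.425 to 0.925 m from the base axis. Payload 6.8 kg.
Tool frame: the origin (TCP) lies between the finger pads; the fingertips stand 17 mm ahead of it and the grasp point (between the pads) lies 2 mm behind it; z points along the fingers, y is the direction in which the jaws open and shut (so a half turn about z gives the same grasp; the last joint's range is limited). The gripper opens to 85 mm and grips with 20 to 120 N. Pads are 22 mm wide; open, the fingers measure 114 mm over their backs; the gripper's body (76 mm by 85 mm) begins 54 mm behind the grasp point. The pads swing forward as they close: fully open they stand 13 mm farther back than shut.
Start: joints at [-1.419, 0.477, 0.022, 1.555, -0.011, 1.109, -0.083], TCP at [0.173, 0.652, 0.248] pointing down, gripper open.
Joint ranges: [-2.96, 2.96], [-0.34, 2.1], [-1.41, 1.46], [0.24, 2.44], [-1.37, 4.51], [0.17, 1.92], [-2.96, 2.96]. Speed limits (rad/s): [2.39, 2.39, 3.14, 3.14, 3.14, 3.14, 3.14].

INTERFACE

Orientations are given as a unit quaternion [w, x, y, z].
In Python, from station import bot gives the robot as it stands. The module is installed in compiled form; this text tells all that it offers.
- The arm moves only by the tool carry_out, never from a script. Its argument "moves" is a list of rows, each a list of 3 entries, a list of its own where there are three numbers: the turn, a rotation vector about the tool's x, y, z in degrees, then the shift along the tool's x, y, z in cm, then the finger opening in cm, from 0 to 8.54. A call has 1 to 5 rows; each row is the pose to reach, as a shift and turn from the pose commanded when the call began, along the tool's axes at that moment; what a row does not reach only later rows make up. A row lasts 1/8 s, in which the tool goes at most 62.5 mm and 10.7 degrees, less where a joint would pass 70% of its speed; a pose out of reach is approached as far as the arm can. A call with a gripper value outside its range is refused whole. The fingers move at their own pace and stop on an object; "newtons" is the grip in N (left out, the last holds). Time passes only in rows, so rows that repeat a pose let the fingers close. It gives the time, the measured TCP pose, the force and the opening at its end, in the units of the state.
- bot.get_obs(): the state, without advancing time (a new reading comes with each control period).
- bot.read_camera(name): name is "scene" or "top"; returns the picture (420x560x3 uint8, red, green, blue); there is no depth.
- bot.camera_info(name): a dict with "vertical_fov" (degrees; the focal length in pixels is half the picture's height over the tangent of half this angle, whatever the lens; pixels are square), "cx", "cy" (the principal point, pixels), "k1" (the pictures are not rectified: a ray, as slopes to the right and down, at radius r is drawn at 1 + k1 r^2 times it, then the intrinsics apply), "position" and "attitude" of the camera in the world. Camera axes: x right, y up, looking along -z (the intrinsics and any distortion apply to the point x, -y, -z); pixel columns grow to the right and rows downward; lengths in m; the calibration is good to about 2 mm. A picture is of the moment at which its call begins. camera_info takes no time and is no camera call.
- bot.hand_in(): hands the job in, once; it reports no verdict.
Trained networks look in the newest picture that a camera, given by its name, has taken for a name from the list of things; names that differ only in an ending like _2 or _b are one class to them, and where a whole thing is asked for, a point or a joint stands for the part that bears it (a point fixed in the world has none). Each returns a list of dicts, best first, with "score" (0 to 1); they miss things now and then, are a little off and sometimes report something else, mostly with a low value. They report only what shows in the picture. A call takes as long as a camera call. They do not tell look-alikes from the thing itself.
- bot.silhouettes(label, camera): "region" (420x560 bool, what is visible of it) and "location" ([column, row] in pixels, amid what is visible of it).
The state is a dict: "t": time; "q": joint angles; "joint_vel": joint speeds; "joint_torque": joint torques, N m; "eef_pos": TCP position; "tool_rot": TCP orientation; "contact_force": force on the tool from outside, world axes, zero at the start; "torque": the same for the moment, N m; "gripper_width": opening from 0.0 (shut) to 1.0 (fully open).
Only numpy, scipy, OpenCV 4.12 (cv2) and the standard library are available. Lean on these libraries where they do the work, as an engineer would, in place of code of your own. Each camera call takes 0.05 s, during which the arm holds its last target. There are 200 camera calls.

## Working session

There is one attempt and no reset: what is moved stays moved. The work goes in short steps, Python scripts to look and compute and a tool call to move; the robot and the scene stay as the last step left them, time stands still between calls to the robot, and variables do not carry over. Pictures are saved under pics/ and viewed, about 8 in all and at most 12, crops included, and the job is handed in when it is done.

Besides the shell and the picture viewer there is one more tool, called after "Emit:" as name(argument=value, ...) on one line, values as JSON. carry_out: Moves the arm, as the interface text tells. Its arguments: {"type":"object","properties":{"moves":{"type":"array"},"newtons":{"type":"number"}},"required":["moves"]}

```bash
mkdir -p pics
cat > h.py <<'E'
import numpy as np, cv2
from scipy.spatial.transform import Rotation as R
from station import bot
def cam(n):
    c=bot.camera_info(n); a=np.array(c["attitude"],float)
    M=a if a.shape==(3,3) else R.from_quat(a[[1,2,3,0]]).as_matrix()
    f=210/np.tan(np.radians(c["vertical_fov"])/2); return c,M,np.array(c["position"]),f
def proj(n,P):
    c,M,p,f=cam(n); q=(np.atleast_2d(P)-p)@M; s=np.c_[q[:,0]/-q[:,2],-q[:,1]/-q[:,2]]
    s=s*(1+c["k1"]*(s**2).sum(1,keepdims=True)); return s*f+[c["cx"],c["cy"]]
def ray(n,u):
    c,M,p,f=cam(n); d=(np.array(u,float)-[c["cx"],c["cy"]])/f; s=d.copy()
    for _ in range(20): s=d/(1+c["k1"]*(s@s))
    v=M@np.array([s[0],-s[1],-1]); return p,v
def at_z(n,u,z):
    p,v=ray(n,u); return p+v*(z-p[2])/v[2]
def tri(u1,u2):
    A=0;b=0
    for n,u in (("scene",u1),("top",u2)):
        p,v=ray(n,u); v=v/np.linalg.norm(v); Q=np.eye(3)-np.outer(v,v); A=A+Q; b=b+Q@p
    return np.linalg.solve(A,b)
E
python3 - <<'E'
from h import *
np.set_printoptions(precision=3,suppress=True)
for n in ("scene","top"):
    im=bot.read_camera(n); cv2.imwrite(f"pics/{n}0.png",im[:,:,::-1]); print(n,bot.camera_info(n))
    for l in ("carton_mid","spout","spout_pull","bowl_rim"):
        for d in bot.silhouettes(l,n): 
            ys,xs=np.nonzero(d["region"]); print(l,round(d["score"],2),np.round(d["location"]),len(xs),xs.min(),xs.max(),ys.min(),ys.max(), at_z(n,d["location"],{"carton_mid":.07,"spout":.06,"spout_pull":.09,"bowl_rim":.07}[l]))
print(bot.get_obs())
E
```

```text
scene {'vertical_fov': 46.69483506379404, 'cx': 280.1215324275416, 'cy': 212.68267017334279, 'k1': -0.0055846698796397165, 'position': array([ 1.345, -0.128,  1.081]), 'attitude': array([0.672, 0.236, 0.234, 0.661])}
carton_mid 0.79 [290. 244.] 1211 278 304 210 269 [ 0.636 -0.092  0.07 ]
carton_mid 0.56 [215. 292.] 1275 200 230 263 318 [ 0.77  -0.275  0.07 ]
spout 0.65 [217. 311.] 304 207 227 299 318 [ 0.814 -0.267  0.06 ]
spout 0.45 [292. 216.] 63 291 298 211 219 [ 0.538 -0.085  0.06 ]
spout_pull 0.56 [218. 311.] 348 206 228 298 318 [ 0.83  -0.261  0.09 ]
spout_pull 0.49 [293. 217.] 91 290 299 210 219 [ 0.562 -0.084  0.09 ]
bowl_rim 0.94 [220. 194.] 2075 191 247 172 218 [ 0.465 -0.282  0.07 ]
bowl_rim 0.87 [149. 173.] 1952 116 172 152 195 [ 0.381 -0.489  0.07 ]
bowl_rim 0.63 [111. 223.] 2499 83 144 203 254 [ 0.559 -0.562  0.07 ]
top {'vertical_fov': 56.63226482632983, 'cx': 285.19620738879746, 'cy': 212.0171569922018, 'k1': -0.08987343426894888, 'position': array([ 0.404, -0.13 ,  1.003]), 'attitude': array([ 0.715,  0.045, -0.063, -0.694])}
carton_mid 0.8 [264. 190.] 1179 245 276 1
[... 284 characters left out ...]
.538 -0.076  0.09 ]
bowl_rim 0.83 [444. 211.] 2969 414 475 181 242 [ 0.564 -0.547  0.07 ]
bowl_rim 0.61 [334. 250.] 3334 307 371 220 285 [ 0.46  -0.271  0.07 ]
bowl_rim 0.58 [432. 290.] 3307 397 460 258 324 [ 0.37  -0.511  0.07 ]
{'t': 0.5, 'q': array([-1.419,  0.477,  0.022,  1.555, -0.012,  1.109, -0.083]), 'joint_vel': array([ 0.002, -0.001, -0.001, -0.002,  0.002, -0.   ,  0.002]), 'joint_torque': array([ -0.002, -59.58 ,   1.604, -28.129,   0.012,   0.002,  -0.   ]), 'eef_pos': array([0.173, 0.652, 0.248]), 'tool_rot': array([-0.   ,  0.13 ,  0.992, -0.   ]), 'contact_force': array([ 0.371,  0.314, -0.642]), 'torque': array([-0.017, -0.01 , -0.019]), 'gripper_width': 1.0028582856826576}
```

Run:
```python
import cv2
a=cv2.imread("pics/scene0.png");b=cv2.imread("pics/top0.png")
cv2.imwrite("pics/v1.png",cv2.resize(a,(800,600),interpolation=cv2.INTER_CUBIC));cv2.imwrite("pics/v2.png",cv2.resize(b,(800,600),interpolation=cv2.INTER_CUBIC))
```

```text
(no output)
```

View pics/v1.png

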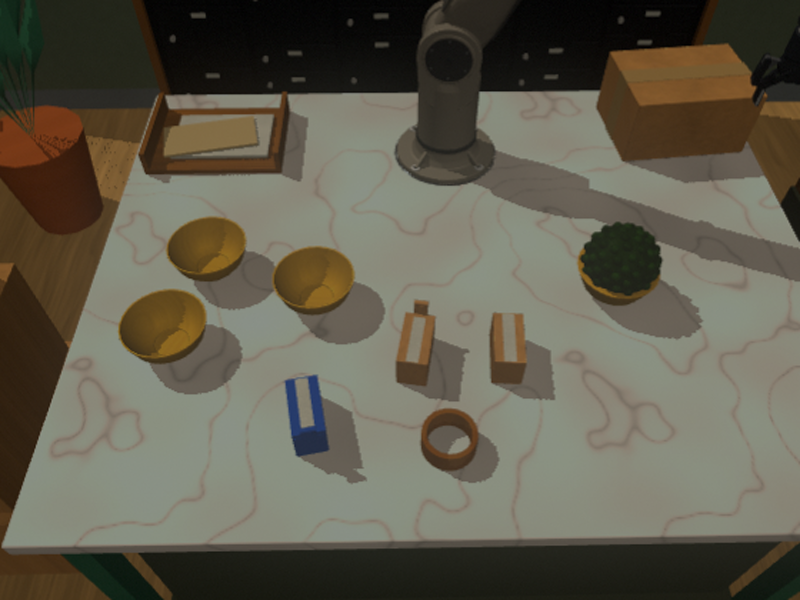

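View pics/v2.png

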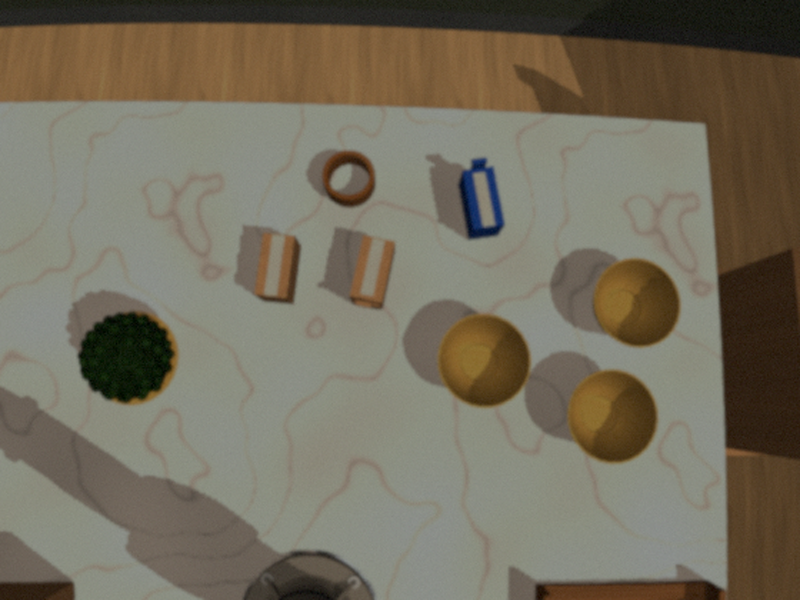

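The target is the empty bowl nearest the cartons, at about (484,360) in the enlarged top view. The brown carton with the tongue is at (372,272). The blue carton and the plain carton are decoys. Next I fit the poses.

```bash
cat >> h.py <<'E'
from scipy.optimize import minimize
def hullmask(n,P):
    S=4; m=np.zeros((420*S,560*S),np.uint8); h=cv2.convexHull(np.round(proj(n,P)*S+S/2).astype(np.int32)); cv2.fillPoly(m,[h],255)
    return cv2.resize(m,(560,420),interpolation=cv2.INTER_AREA)/255.
def box(v):
    x,y,a=v; c,s=np.cos(a),np.sin(a); B=np.array([[i*.055,j*.028,k] for i in(-1,1) for j in(-1,1) for k in(0,.07)])
    return np.c_[x+c*B[:,0]-s*B[:,1],y+s*B[:,0]+c*B[:,1],B[:,2]]
def bowlp(v):
    t=np.linspace(0,2*np.pi,60); return np.r_[np.c_[v[0]+.08*np.cos(t),v[1]+.08*np.sin(t),t*0+.07],np.c_[v[0]+.035*np.cos(t),v[1]+.035*np.sin(t),t*0]]
def near(label,n,xy,z,r=.1):
    L=[d for d in bot.silhouettes(label,n)]
    L=[d for d in L if np.hypot(*(at_z(n,d["location"],z)[:2]-xy))<r]
    return L[0] if L else None
def fit(f,v,masks,step):
    v=np.array(v,float)
    def cost(w): return sum(np.abs(hullmask(n,f(w))-m).sum() for n,m in masks)
    o=minimize(cost,v,method="Nelder-Mead",options=dict(initial_simplex=np.vstack([v]+[v+np.eye(len(v))[i]*step[i] for i in range(len(v))]),xatol=2e-4,fatol=1))
    return o.x,o.fun
E
cat > look.py <<'E'
from h import *; import sys
np.set_printoptions(precision=4,suppress=True)
for n in("scene","top"): bot.read_camera(n)
c0=np.array([.605,-.095])
ms=[]
for n in("scene","top"):
    d=near("carton_mid",n,c0,.05); ms.append((n,d["region"].astype(float)))
for sub in (ms,ms[:1],ms[1:]): print("carton",*fit(box,[*c0,-.1],sub,[.01,.01,.1]))
bs=[]
for n in("scene","top"):
    d=near("bowl_rim",n,np.array([.46,-.275]),.05); bs.append((n,d["region"].astype(float)))
for sub in (bs,bs[:1],bs[1:]): print("bowl",*fit(bowlp,[.46,-.275],sub,[.01,.01]))
P=[near("spout_pull",n,np.array([.55,-.08]),.09) for n in("scene","top")]
if all(P): print("pull",tri(P[0]["location"],P[1]["location"]))
o=bot.get_obs();Rt=R.from_quat(np.array(o["tool_rot"])[[1,2,3,0]]).as_matrix();print(o["eef_pos"],Rt,o["contact_force"],o["t"])
E
python3 look.py
```

```text
Traceback (most recent call last):
  File "look.py", line 7, in <module>
    d=near("carton_mid",n,c0,.05); ms.append((n,d["region"].astype(float)))
                                                ~^^^^^^^^^^
TypeError: 'NoneType' object is not subscriptable
```

```bash
python3 - <<'E'
s=open("h.py").read()
s=s.replace("""    L=[d for d in bot.silhouettes(label,n)]
    L=[d for d in L if""","""  for _ in range(4):
    L=[d for d in bot.silhouettes(label,n)]
    L=[d for d in L if""").replace("    return L[0] if L else None","    if L: return L[0]\n    bot.read_camera(n)")
open("h.py","w").write(s)
E
python3 look.py
```

```text
carton [ 0.6052 -0.0889 -0.1787] 237.8235294117647
carton [ 0.6075 -0.0902 -0.19  ] 166.13333333333333
carton [ 0.6049 -0.0882 -0.1695] 50.38823529411764
bowl [ 0.4584 -0.2835] 331.78431372549016
bowl [ 0.4612 -0.2833] 124.52549019607844
bowl [ 0.4572 -0.2823] 168.35294117647058
pull [ 0.5482 -0.0843  0.074 ]
[0.1734 0.6524 0.2483] [[-0.9664  0.2569  0.    ]
 [ 0.2569  0.9664  0.    ]
 [ 0.      0.     -1.    ]] [ 0.2862  0.0661 -0.3795] 1.15
```

Emit:
carry_out(moves=[[[0,0,0],[-3.6,-4.1,0],8.5],[[0,0,0],[-7.2,-8.2,0],8.5],[[0,0,0],[-10.8,-12.3,0],8.5],[[0,0,0],[-14.4,-16.4,0],8.5],[[0,0,0],[-18,-20.5,0],8.5]], newtons=20)

```text
t: 1.78
eef_pos: [0.2955, 0.4064, 0.2486]
tool_rot: [0.0, 0.13, 0.992, 0.0]
contact_force: [0.4, -0.8, 0.2]
gripper_width: 0.995
```

Emit:
carry_out(moves=[[[0,0,0],[-3.6,-4.1,0],8.5],[[0,0,0],[-7.2,-8.2,0],8.5],[[0,0,0],[-10.8,-12.3,0],8.5],[[0,0,0],[-14.4,-16.4,0],8.5],[[0,0,0],[-18,-20.5,0],8.5]])

```text
t: 2.4
eef_pos: [0.4167, 0.1621, 0.2487]
tool_rot: [0.0, 0.129, 0.992, 0.0]
contact_force: [2.1, -0.8, 1.3]
gripper_width: 0.996
```

Emit:
carry_out(moves=[[[0,0,-1],[-3.7,-4,0.5],8.5],[[0,0,-2],[-7.4,-8,1.5],8.5],[[0,0,-3],[-11.1,-12,3],8.5],[[0,0,-4],[-14.8,-16,5],8.5],[[0,0,-4.7],[-18.5,-19.9,6.9],5.5]])

```text
t: 3.02
eef_pos: [0.5446, -0.0776, 0.179]
tool_rot: [0.0, 0.088, 0.996, 0.0]
contact_force: [0.8, 1.4, 1.0]
gripper_width: 0.81
```

Emit:
carry_out(moves=[[[0,0,0],[0,0,0],5.5],[[0,0,0],[0,0,0],5.5]])

```text
t: 3.28
eef_pos: [0.5435, -0.0759, 0.1792]
tool_rot: [-0.0, 0.089, 0.996, 0.0]
contact_force: [-0.8, -0.2, 0.3]
gripper_width: 0.641
```

Run:
```python
from h import *
for n,c in(("scene",(230,160,360,290)),("top",(200,140,330,270))):
    im=bot.read_camera(n); cv2.imwrite(f"pics/a_{n}.png",cv2.resize(im[c[1]:c[3],c[0]:c[2],::-1],None,fx=3,fy=3,interpolation=cv2.INTER_CUBIC))
a=cv2.imread("pics/a_scene.png");b=cv2.imread("pics/a_top.png");cv2.imwrite("pics/v3.png",np.hstack([a,b]))
print(bot.get_obs()["eef_pos"],bot.get_obs()["q"])
```

```text
[ 0.54362743 -0.07466753  0.1796585 ] [-0.33850959  0.37272276  0.45334295  1.95113226 -0.21269388  0.86341331
  1.62195393]
```

View pics/v3.png

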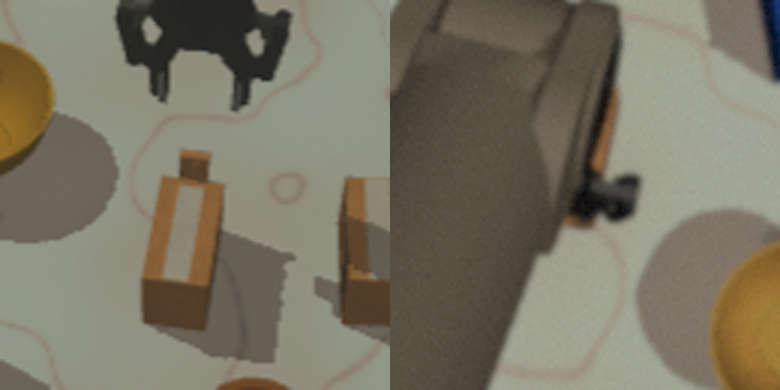

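Run:
```python
from h import *
a=-.178;c=np.array([.6052,-.0888])
for n in(-.0605,):
    p=np.r_[c+n*np.array([np.cos(a),np.sin(a)]),.095]; e=np.array([-np.sin(a),np.cos(a),0])*.013
    print(proj("scene",[p-e,p,p+e]), p)
print(at_z("scene",(295,212),.095), (proj("scene",[p-e,p,p+e])-[230,160])*3)
print((proj("scene",box([*c,a]))-[230,160])*3)
```

```text
[[290.04932767 209.86229227]
 [294.97413584 210.47926511]
 [299.90923017 211.09753132]] [ 0.54565591 -0.07808778  0.095     ]
[ 0.55075549 -0.07820009  0.095     ] [[180.14798302 149.58687681]
 [194.92240752 151.43779532]
 [209.72769051 153.29259396]]
[[161.69102283 217.28615382]
 [162.02689273 170.11909089]
 [222.03122709 225.1445981 ]
 [224.93389248 178.10160105]
 [142.00624119 317.24958523]
 [141.48108284 271.92724971]
 [205.48621209 325.97857219]
 [207.80993698 280.8353402 ]]
```

Emit:
carry_out(moves=[[[0,0,0],[-0.3,-0.3,3],5.5],[[0,0,0],[-0.3,-0.3,6],5.5],[[0,0,0],[-0.3,-0.3,8.6],5.5],[[0,0,0],[-0.3,-0.3,8.6],5.5],[[0,0,0],[-0.3,-0.3,8.6],5.5]])

```text
t: 4.0
eef_pos: [0.5468, -0.079, 0.0945]
tool_rot: [0.001, 0.088, 0.996, 0.0]
contact_force: [-0.0, -0.3, -0.2]
gripper_width: 0.646
```

Emit:
carry_out(moves=[[[0,0,0],[0,0,0],4],[[0,0,0],[0,0,0],3.2],[[0,0,0],[0,0,0],2.2],[[0,0,0],[0,0,0],2.2],[[0,0,0],[0,0,0],2.2]], newtons=20)

```text
t: 4.62
eef_pos: [0.5467, -0.0795, 0.094]
tool_rot: [0.001, 0.089, 0.996, 0.0]
contact_force: [-1.1, 0.9, 6.9]
gripper_width: 0.299
```

Emit:
carry_out(moves=[[[0,0,0],[0.95,0,0.1],2.2],[[0,0,0],[1.9,0,0.3],2.2],[[0,0,0],[2.8,0,0.6],2.2],[[0,0,0],[3.65,0,1],2.2],[[0,0,0],[4.5,0,1.5],2.2]])

```text
t: 5.25
eef_pos: [0.5011, -0.0718, 0.078]
tool_rot: [-0.0, 0.089, 0.996, -0.0]
contact_force: [2.0, 0.2, 0.6]
gripper_width: 0.295
```

Emit:
carry_out(moves=[[[0,0,0],[1,0,0.8],2.2],[[0,0,0],[1.9,0,1.75],2.2],[[0,0,0],[2.65,0,2.8],2.2],[[0,0,0],[3.1,0,3.8],2.2],[[0,0,0],[3.4,0,4.5],2.2]])

```text
t: 5.88
eef_pos: [0.4674, -0.0657, 0.0324]
tool_rot: [-0.001, 0.089, 0.996, -0.0]
contact_force: [0.1, 0.7, 1.9]
gripper_width: 0.298
```

Emit:
carry_out(moves=[[[0,0,0],[0.1,0,0.2],2.2],[[0,0,0],[0.1,0,0.2],2.2]])

```text
t: 6.12
eef_pos: [0.467, -0.0655, 0.0312]
tool_rot: [-0.0, 0.089, 0.996, 0.0]
contact_force: [-2.5, 0.4, 3.7]
gripper_width: 0.292
```

Run:
```python
from h import *
for n,c in(("scene",(230,160,360,290)),("top",(200,140,330,270))):
    im=bot.read_camera(n); cv2.imwrite(f"pics/a_{n}.png",cv2.resize(im[c[1]:c[3],c[0]:c[2],::-1],None,fx=3,fy=3,interpolation=cv2.INTER_CUBIC))
a=cv2.imread("pics/a_scene.png");b=cv2.imread("pics/a_top.png");cv2.imwrite("pics/v4.png",np.hstack([a,b]))
```

```text
(no output)
```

View pics/v4.png

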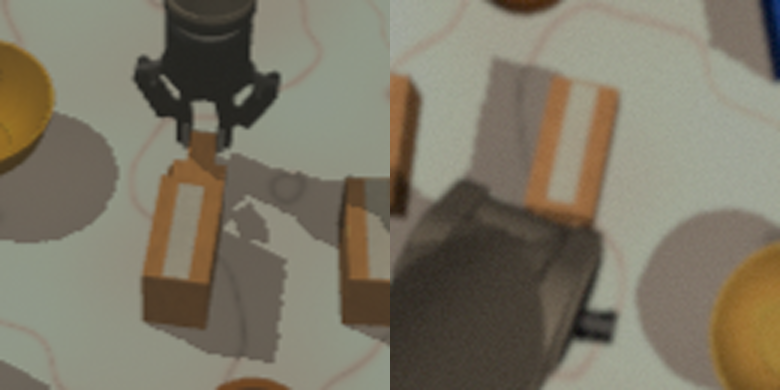

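Emit:
carry_out(moves=[[[0,0,0],[0,0,0],5],[[0,0,0],[0,0,0],5],[[0,0,0],[0,0,-1],5],[[0,0,0],[0,0,-4],6],[[0,0,0],[0,0,-8],7]])

```text
t: 6.85
eef_pos: [0.4668, -0.0656, 0.1122]
tool_rot: [-0.001, 0.089, 0.996, -0.0]
contact_force: [1.3, 0.2, 0.6]
gripper_width: 0.822
```

Emit:
carry_out(moves=[[[0,0,0],[0,0,-5],8.5],[[0,0,0],[-4,0,-5.5],8.5],[[0,0,0],[-9,0,-5.5],8.5],[[0,0,0],[-14,0,-5.5],8.5],[[0,0,0],[-14.2,0,-5.5],8.5]])

```text
t: 7.48
eef_pos: [0.6101, -0.091, 0.1668]
tool_rot: [0.001, 0.089, 0.996, -0.001]
contact_force: [0.3, -0.1, 0.3]
gripper_width: 0.994
```

Emit:
carry_out(moves=[[[0,0,0],[0,0,0],8.5],[[0,0,0],[0,0,0],8.5],[[0,0,0],[0,0,0],8.5]])

```text
t: 7.85
eef_pos: [0.6063, -0.0905, 0.1666]
tool_rot: [-0.0, 0.089, 0.996, 0.0]
contact_force: [-1.0, -0.5, 0.7]
gripper_width: 0.999
```

Run:
```python
from h import *
o=bot.get_obs();print(o["eef_pos"],o["gripper_width"],o["q"],o["contact_force"])
im=bot.read_camera("scene");d=near("carton_mid","scene",np.array([.605,-.089]),.05)
c=(230,160,360,290)
cv2.imwrite("pics/v5.png",cv2.resize(im[c[1]:c[3],c[0]:c[2],::-1],None,fx=3,fy=3,interpolation=cv2.INTER_CUBIC))
if d: print(d["location"],fit(box,[.605,-.089,-.178],[("scene",d["region"].astype(float))],[.01,.01,.1]))
```

```text
[ 0.60628889 -0.09047166  0.16655003] 0.9986725614681303 [-0.29717471  0.49593876  0.46363578  1.80961116 -0.27561647  0.90036384
  1.68404674] [-1.0193907  -0.53547524  0.71798915]
[292.6, 238.7] (array([ 0.60395416, -0.08902563, -0.15952522]), np.float64(231.9137254901961))
```

View pics/v5.png

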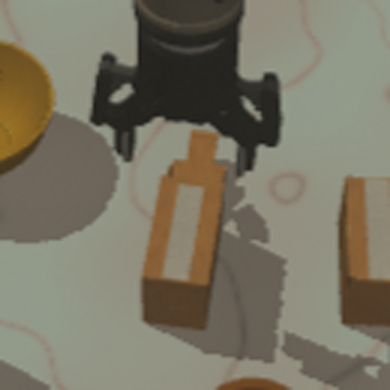

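Emit:
carry_out(moves=[[[0,0,0],[0,0.1,3],8.5],[[0,0,0],[0,0.1,6],8.5],[[0,0,0],[0,0.1,9],8.5],[[0,0,0],[0,0.1,12.3],8.5],[[0,0,0],[0,0.1,12.3],8.5]])

```text
t: 8.57
eef_pos: [0.6052, -0.0893, 0.0413]
tool_rot: [-0.002, 0.089, 0.996, -0.0]
contact_force: [0.3, 0.2, 1.8]
gripper_width: 0.998
```

Emit:
carry_out(moves=[[[0,0,0],[0,0,0],7],[[0,0,0],[0,0,0],6],[[0,0,0],[0,0,0],5],[[0,0,0],[0,0,0],5],[[0,0,0],[0,0,0],5]], newtons=35)

```text
t: 9.2
eef_pos: [0.6083, -0.0899, 0.0449]
tool_rot: [0.001, 0.089, 0.996, 0.0]
contact_force: [-1.7, -0.6, 7.2]
gripper_width: 0.649
```

Emit:
carry_out(moves=[[[0,0,0],[0,0,0],5],[[0,0,0],[0,0,-1],5],[[0,0,0],[0,0,-3],5],[[0,0,0],[0,0,-6],5],[[0,0,0],[0,0,-9],5]])

```text
t: 9.82
eef_pos: [0.6071, -0.0897, 0.1352]
tool_rot: [0.0, 0.089, 0.996, -0.0]
contact_force: [0.8, -0.2, -3.2]
gripper_width: 0.653
```

Emit:
carry_out(moves=[[[0,0,0],[0,-2,-2],5],[[0,0,0],[0.5,-6,-3.7],5],[[0,0,0],[1,-11,-3.7],5],[[0,0,0],[2,-16,-3.7],5],[[0,0,0],[2.9,-20,-3.7],5]])

```text
t: 10.45
eef_pos: [0.5409, -0.2853, 0.171]
tool_rot: [-0.0, 0.09, 0.996, -0.001]
contact_force: [0.1, 0.7, -3.6]
gripper_width: 0.65
```

Emit:
carry_out(moves=[[[0,0,0],[0,-1.6,0],5],[[0,-3,0],[0,-1.6,0],5],[[0,-8,0],[0,-1.6,0],5],[[0,-13,0],[0,-1.6,0],5],[[0,-18,0],[0,-1.6,0],5]])

```text
t: 11.08
eef_pos: [0.5403, -0.297, 0.1706]
tool_rot: [0.157, 0.087, 0.984, -0.014]
contact_force: [-0.2, -0.8, -3.7]
gripper_width: 0.648
```

Run:
```python
from h import *
o=bot.get_obs();print(o["eef_pos"],o["gripper_width"],o["q"],o["contact_force"])
ims=[]
for n,c in(("scene",(170,130,300,280)),("top",(260,140,390,290))):
    im=bot.read_camera(n); ims.append(cv2.resize(im[c[1]:c[3],c[0]:c[2],::-1],None,fx=3,fy=3,interpolation=cv2.INTER_CUBIC))
cv2.imwrite("pics/v6.png",np.hstack(ims))
```

```text
[ 0.54025284 -0.29704324  0.17055825] 0.6483753213802773 [ 0.13475756  0.36461273  0.37918661  2.01829121 -0.45963488  0.52024885
  2.23558925] [-0.19943374 -0.76157477 -3.73978222]
```

View pics/v6.png

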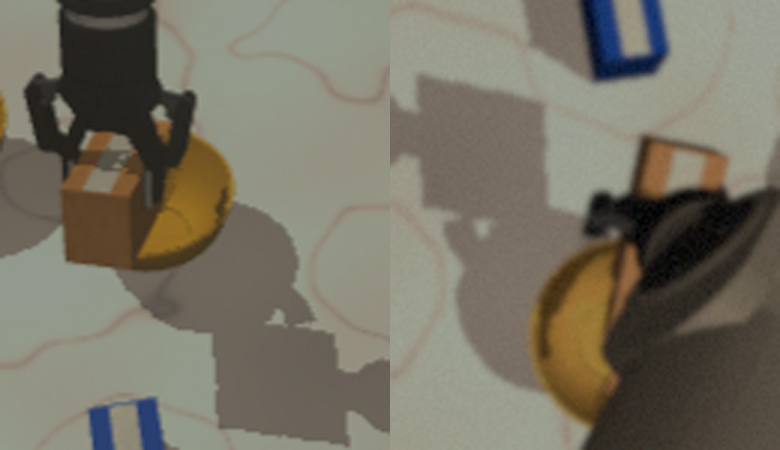

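Run:
```python
from h import *
np.set_printoptions(precision=1,suppress=True)
o=bot.get_obs();Rt=R.from_quat(np.array(o["tool_rot"])[[1,2,3,0]]).as_matrix()
# tool frame: nose=+x, y=y, up=-z ; carton centre 10mm along tool z
def P(nx,ny,up): return np.array(o["eef_pos"])+Rt@np.array([nx,ny,.010-up])
print("TOP",(proj("top",[P(-.055,s*.028,.035) for s in(-1,1)]+[[.4585,-.2835,.07]])-[260,140])*3)
print("SCENE",(proj("scene",[P(-.055,s*.028,z) for s in(-1,1) for z in(.035,-.035)])-[170,130])*3)
```

```text
TOP [[341.5 154.1]
 [263.6 137.3]
 [237.7 332.7]]
SCENE [[ 58.9 184.6]
 [ 63.6 257.8]
 [127.5 193.1]
 [130.  266.4]]
```

Emit:
carry_out(moves=[[[0,-4,0],[0,0,0],5],[[0,-8,0],[0,0,0],5],[[0,-12,0],[0,0,0],5],[[0,-16,0],[0,0,0],5],[[0,-20,0],[0,0,0],5]])

```text
t: 11.8
eef_pos: [0.5432, -0.3007, 0.1856]
tool_rot: [0.311, 0.085, 0.946, -0.02]
contact_force: [0.3, -0.2, -3.8]
gripper_width: 0.652
```

Emit:
carry_out(moves=[[[0,-3,0],[0,0,0],5],[[0,-6,0],[0,0,0],5],[[0,-6,0],[0,0,0],5],[[0,-6,0],[0,0,0],5],[[0,-6,0],[0,0,0],5]])

```text
t: 12.42
eef_pos: [0.5466, -0.3098, 0.2134]
tool_rot: [0.34, 0.081, 0.937, -0.014]
contact_force: [0.3, 0.2, -3.3]
gripper_width: 0.653
```

Run:
```python
from h import *
o=bot.get_obs();print(o["eef_pos"],o["gripper_width"],o["q"],o["contact_force"],o["tool_rot"])
Rt=R.from_quat(np.array(o["tool_rot"])[[1,2,3,0]]).as_matrix(); print(np.degrees(np.arccos(-Rt[2,2])))
for n in("scene","top"):
    bot.read_camera(n)
    for d in bot.silhouettes("pebble0_center",n)+bot.silhouettes("spout",n): print(n,round(d["score"],2),d["location"],d["region"].sum())
```

```text
[ 0.54655819 -0.30975077  0.21342871] 0.6534078053205494 [ 0.90508638  0.28888728 -0.41275999  2.149246   -1.06929082  0.17053688
  2.95814436] [ 0.28887656  0.16951004 -3.34841658] [ 0.33984175  0.08062811  0.9369203  -0.01367637]
39.76798440413813
scene 0.64 [217.2, 185.2] 50
scene 0.85 [216.0, 313.2] 343
top 0.71 [344.2, 241.6] 209
```

Run:
```python
from h import *
print(at_z("scene",(217.2,185.2),.02))
ims=[]
for n,c in(("scene",(170,130,300,280)),("top",(260,140,390,290))):
    im=bot.read_camera(n); ims.append(cv2.resize(im[c[1]:c[3],c[0]:c[2],::-1],None,fx=3,fy=3,interpolation=cv2.INTER_CUBIC))
cv2.imwrite("pics/v7.png",np.hstack(ims))
```

```text
[ 0.38534338 -0.29903984  0.02      ]
```

View pics/v7.png

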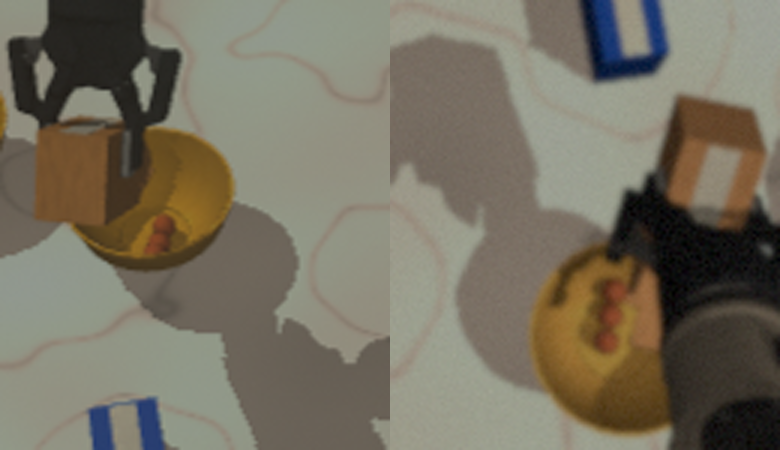

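Emit:
carry_out(moves=[[[0,6,0],[0,0,0],5],[[0,12,0],[0,0,0],5],[[0,18,0],[0,0,0],5],[[0,24,0],[0,0,0],5],[[0,30,0],[0,0,0],5]])

```text
t: 13.45
eef_pos: [0.5469, -0.3101, 0.2147]
tool_rot: [0.085, 0.082, 0.993, 0.007]
contact_force: [0.0, 0.2, -3.2]
gripper_width: 0.649
```

```bash
cat > st.py <<'E'
from h import *
np.set_printoptions(precision=3,suppress=True)
o=bot.get_obs();Rt=R.from_quat(np.array(o["tool_rot"])[[1,2,3,0]]).as_matrix()
print(o["t"],o["eef_pos"],o["gripper_width"],o["q"],o["contact_force"]);print(Rt)
# rotvec (tool axes, deg) to vertical with same heading
x=np.array([Rt[0,0],Rt[1,0],0]);x/=np.linalg.norm(x);z=np.array([0,0,-1.]);T=np.c_[x,np.cross(z,x),z]
print("turn to vertical",np.degrees(R.from_matrix(Rt.T@T).as_rotvec()))
E
python3 st.py
```

```text
13.45 [ 0.547 -0.31   0.215] 0.6492978471224111 [ 0.2    0.377  0.324  1.837 -0.274  0.813  2.076] [ 0.002  0.175 -3.157]
[[-0.972  0.161  0.17 ]
 [ 0.163  0.987 -0.   ]
 [-0.167  0.027 -0.986]]
turn to vertical [1.593 9.635 0.134]
```

Emit:
carry_out(moves=[[[0.5,3,0],[0,0,0],5],[[1.1,6.5,0],[0,0,0],5],[[1.6,9.6,0.1],[0,0,0],5],[[1.6,9.6,0.1],[0,0,0],5]])

```text
t: 13.95
eef_pos: [0.5474, -0.31, 0.2137]
tool_rot: [0.002, 0.083, 0.997, 0.0]
contact_force: [0.6, 0.5, -3.8]
gripper_width: 0.651
```

```bash
python3 st.py
```

```text
13.95 [ 0.547 -0.31   0.214] 0.651013834793057 [ 0.149  0.45   0.363  1.728 -0.188  0.995  1.986] [ 0.613  0.496 -3.822]
[[-0.986  0.165  0.004]
 [ 0.165  0.986  0.001]
 [-0.004  0.001 -1.   ]]
turn to vertical [0.069 0.231 0.   ]
```

Emit:
carry_out(moves=[[[0,0,0],[0,2,0],5],[[0,0,0],[-0.5,7,0],5],[[0,0,0],[-1,12,0],5],[[0,0,0],[-1.5,17.5,1],5],[[0,0.2,0],[-2.1,21.5,3],5]])

```text
t: 14.58
eef_pos: [0.6035, -0.0977, 0.185]
tool_rot: [0.001, 0.082, 0.997, 0.002]
contact_force: [1.4, -0.7, -2.8]
gripper_width: 0.656
```

Emit:
carry_out(moves=[[[0,0,0],[0,1.1,2.5],5],[[0,0,0],[0,1.1,6],5],[[0,0,0],[0,1.1,9],5],[[0,0,0],[0,1.1,11.5],5],[[0,0,0],[0,1.1,12.5],5]])

```text
t: 15.2
eef_pos: [0.6034, -0.0899, 0.0582]
tool_rot: [-0.001, 0.083, 0.997, 0.001]
contact_force: [0.4, -0.1, -2.2]
gripper_width: 0.649
```

```bash
python3 st.py
```

```text
15.2 [ 0.603 -0.09   0.058] 0.649464576535481 [-0.139  0.618  0.251  1.864 -0.231  0.69   1.65 ] [ 0.364 -0.117 -2.163]
[[-0.986  0.166 -0.002]
 [ 0.166  0.986  0.002]
 [ 0.002  0.002 -1.   ]]
turn to vertical [ 0.101 -0.116 -0.   ]
```

Emit:
carry_out(moves=[[[0,0,0],[0,0,0.4],5],[[0,0,0],[0,0,0.8],5],[[0,0,0],[0,0,1.1],5],[[0,0,0],[0,0,1.25],5],[[0,0,0],[0,0,1.25],5]])

```text
t: 15.82
eef_pos: [0.6047, -0.0913, 0.0469]
tool_rot: [0.0, 0.084, 0.997, 0.001]
contact_force: [-0.5, -0.4, -3.7]
gripper_width: 0.653
```

Emit:
carry_out(moves=[[[0,0,0],[0,0,0.1],5],[[0,0,0],[0,0,0.2],5],[[0,0,0],[0,0,0.2],5]])

```text
t: 16.2
eef_pos: [0.6047, -0.0913, 0.045]
tool_rot: [0.0, 0.083, 0.997, 0.001]
contact_force: [-1.5, 0.0, 0.7]
gripper_width: 0.649
```

Contact made (the load is off the wrist). I release and withdraw straight up.

Emit:
carry_out(moves=[[[0,0,0],[0,0,0.05],5.8],[[0,0,0],[0,0,0.05],7],[[0,0,0],[0,0,0.05],8.5],[[0,0,0],[0,0,0.05],8.5],[[0,0,0],[0,0,0.05],8.5]])

```text
t: 16.82
eef_pos: [0.6046, -0.0913, 0.0443]
tool_rot: [0.0, 0.083, 0.997, 0.0]
contact_force: [-1.1, -0.4, -0.1]
gripper_width: 0.996
```

Emit:
carry_out(moves=[[[0,0,0],[0,0,-1],8.5],[[0,0,0],[0,0,-4],8.5],[[0,0,0],[0,0,-8],8.5],[[0,0,0],[0,0,-12],8.5],[[0,0,0],[0,0,-16],8.5]])

```text
t: 17.45
eef_pos: [0.6045, -0.0915, 0.2064]
tool_rot: [0.0, 0.084, 0.996, 0.001]
contact_force: [1.3, -0.1, -0.3]
gripper_width: 0.997
```

Emit:
carry_out(moves=[[[0,0,0],[0,3,-1],8.5],[[0,0,0],[0,8,-1],8.5],[[0,0,0],[0,13,-1],8.5],[[0,0,0],[0,15,-1],8.5],[[0,0,0],[0,15,-1],8.5]])

```text
t: 18.08
eef_pos: [0.6296, 0.0578, 0.2146]
tool_rot: [0.0, 0.082, 0.997, 0.001]
contact_force: [0.4, 0.3, 0.3]
gripper_width: 0.992
```

```bash
python3 st.py
python3 - <<'E'
from h import *
ims=[]
for n,c in(("scene",(170,130,340,290)),("top",(230,120,400,280))):
    im=bot.read_camera(n); ims.append(cv2.resize(im[c[1]:c[3],c[0]:c[2],::-1],(400,376),interpolation=cv2.INTER_CUBIC))
    m=near("carton_mid",n,np.array([.605,-.09]),.05)
    if m: print(n,fit(box,[.605,-.09,-.17],[(n,m["region"].astype(float))],[.01,.01,.1]))
    for d in bot.silhouettes("pebble0_center",n): print(n,round(d["score"],2),at_z(n,d["location"],.025),d["region"].sum())
cv2.imwrite("pics/v8.png",np.hstack(ims))
E
```

```text
18.075 [0.63  0.058 0.215] 0.9923427686916104 [-0.401  0.448  0.286  1.713 -0.147  1.001  1.344] [0.433 0.257 0.253]
[[-0.987  0.164  0.   ]
 [ 0.164  0.987  0.001]
 [-0.     0.001 -1.   ]]
turn to vertical [0.066 0.002 0.   ]
scene (array([ 0.60221804, -0.09102271, -0.17128376]), np.float64(240.7294117647059))
top (array([ 0.60079815, -0.08945685, -0.16576392]), np.float64(566.9764705882352))
top 0.46 [ 0.49538992 -0.27878877  0.025     ] 30
```

View pics/v8.png

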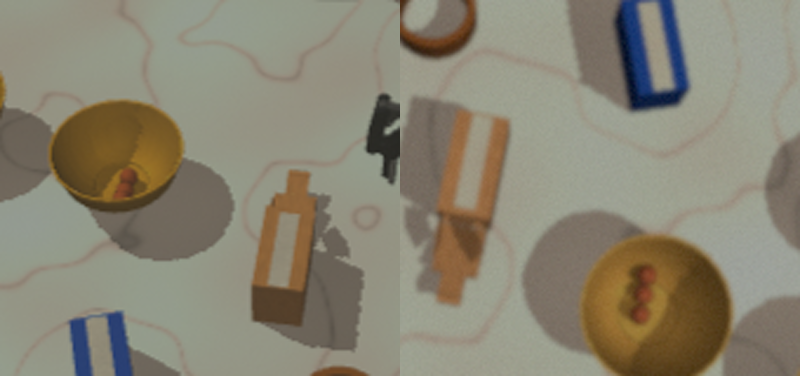

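The three pebbles lie in the bowl, at (645,275), (643,295) and (641,314) in the right-hand crop. The carton stands upright with its spout out at (475,165), and the gripper is clear.

```bash
python3 -c "
from station import bot
print(bot.hand_in())"
```

```text
the job is handed in; nothing more can be done
None
```

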